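# Hold a gearmotor's brake released with its splined key

## Robot

A 6-joint arm with a two-finger parallel gripper is mounted at the origin on a cart in front of the work surface, level with it; the furniture and walls round the work are solid. World frame = base frame: x ahead of the robot, y to its left, z up, the work surface at z = 0. Lengths are in mm, angles in rad, forces in N, time in s.
With the tool pointing down it reaches from about 250 to 800 mm from the base axis. Payload 3.9 kg.
Tool frame: the origin (TCP) lies at the very end of the fingers, on their centre line; the grasp point (between the pads) lies bot.tcp_to_grasp behind it (bot.tcp_to_grasp is the distance from the TCP to the grasp point, in mm); z points along the fingers, y is the line along which they close (so a half turn about z gives the same grasp; the last joint's range is limited). The gripper opens to 85 mm and grips with 20 to 120 N. Pads are 22 mm wide; open, the fingers measure 114 mm over their backs; the gripper's body (76 mm by 85 mm) begins 54 mm behind the grasp point. The pads swing forward as they close: fully open they stand 13 mm farther back than shut.
Start: joints at [-1.251, 0.26, -0.138, 1.173, 0, 1.571], TCP at [165.043, -498.373, 231.304] pointing down, gripper open.
Joint ranges: [-2.78, 2.78], [-0.83, 1.72], [-1.28, 1.37], [-1.9, 2.12], [-1.57, 1.48], [-3.14, 3.14]. Speed limits (rad/s): [2.57, 2.57, 3.14, 3.14, 3.14, 3.14].

## Interface

Orientations are given as a unit quaternion [x, y, z, w].
In Python, from bench import read_state, imaging, close_job, spotter, bot gives the robot as it stands.
- The arm moves only by the tool apply_moves, never from a script. Its argument "rows" is a list of rows, each a list of 5 numbers: the opening, from 0 (shut) to 1 (fully open), then the shift along the tool's x, y, z normalised to -1 to 1, where 1 is 0.1 m, then the turn about the tool's z normalised to -1 to 1, where 1 is 180 degrees. In form: [[claw, x, y, z, twist], ...]. A call has exactly 10 rows; each row is the pose to reach, as a shift and turn from the pose commanded when the call began, along the tool's axes at that moment, turning the shorter way round; what a row does not reach only later rows make up. A row lasts 1/8 s, in which the tool goes at most 62.5 mm and 10.7 degrees, less where a joint would pass 70% of its speed; a pose out of reach is approached as far as the arm can. A call with a number of a shift or a turn outside -1 to 1 is refused whole. A call with a gripper value outside its range is refused whole. The fingers move at their own pace and stop on an object; "force" is the grip in N (left out, the last holds). Time passes only in rows, so rows that repeat a pose let the fingers close, or fill a call up. It gives the time, the measured TCP pose, the force, the opening and the grip force at its end, in the units of the state.
- read_state(): the state, without advancing time (a new reading comes with each control period).
- imaging.camera(name): name is "scene" or "side" or "wrist"; returns a dict with "frame" (420x560x3 uint8, red, green, blue), "fx", "fy", "cx", "cy" (pixels), "distortion" ([k1, k2, p1, p2, k3] as OpenCV has them; the pictures are not rectified), "R" (3x3) and "t" (3): a world point X has camera coordinates R X + t; the wrist camera has in their place "T_tool_cam" (4x4, takes a point from camera to tool coordinates, whose origin is the TCP and whose axes are the flange's). Camera axes: x right, y down, z forward; pixel columns grow to the right and rows downward; lengths in mm; the calibration is good to about 2 mm. A picture is of the moment at which its call begins: read the wrist's pose just before it. There is no depth.
- close_job(): hands the job in; it is judged then, once.
Trained networks look in the newest picture that a camera, given by its name, has taken for a name from the list of things; names that differ only in an ending like _2 or _b are one class to them, and where a whole thing is asked for, a point or a joint stands for the part that bears it (a point fixed in the world has none). Each returns a list of dicts, best first, with "p" (0 to 1); they miss things now and then, are a little off and sometimes report something else, mostly with a low value. They report only what shows in the picture. A call takes as long as a camera call. They do not tell look-alikes from the thing itself.
- spotter.spot_in(camera, target): "at" ([row, column] in pixels, amid what is visible of it).
- spotter.landmark_of(camera, target): "at" ([row, column] in pixels: a listed point, or the origin of a listed thing).
The state is a dict: "time": time; "q": joint angles; "qd": joint speeds; "joint_torque": joint torques, N m; "ee_pos": TCP position; "tool_rot": TCP orientation; "wrist_force": force on the tool from outside, world axes, zero at the start; "ft_torque": the same for the moment, N m; "finger_gap": finger opening in mm; "gripper_force": force on a finger pad.
Only numpy, scipy, OpenCV 4.12 (cv2) and the standard library are available. Lean on these libraries where they do the work, as an engineer would, in place of code of your own. Each camera call takes 0.05 s, during which the arm holds its last target. There are 200 camera calls.

## Task

Take the splined hand key, the one with the flat bar grip, out of the wooden rack and fit it into the brake-release socket on top of the gearmotor: turn it until its four splines drop between the lands, slide it fully home so that its collar sits on the socket's rim, and keep it pressed down against the spring, finishing while you still hold it there. Be gentle: the key must never bear on the gearmotor with more than about 40 N. Leave the round-knobbed key in the rack and the other things on the bench where they are.

Things in the scene. Friction and masses are not known exactly. Their poses are not given: they have to be found in the camera images.
- spline_key: The key to use: steel stem, black flat bar grip, 86 mm tall, 0.11 to 0.18 kg; hangs upright by its collar in one rack hole. Origin at the bottom tip, z up. Splines in the lowest 26 mm: a cross of two blades 26 mm across, 5 mm thick, along its x and y. Collar 46 mm in diameter, z 30 to 36 mm. Grip bar z 36 to 86 mm, 44 mm long in x, 14 mm thick in y: pinch it across y.
- key_collar (a point): Centre of the underside of the spline key's collar, 30 mm above its tip; axes as the key's. At the start the key is turned so that its splines do not match the socket's slots. With the key home this point meets point socket.
- gearmotor: Gearmotor fixed to the bench: aluminium gear housing on a 130 x 130 mm foot, grey finned motor lying towards its own -y (164 mm from the socket axis, terminal box up to 87 mm high), and on top a round steel socket boss, 60 mm in diameter (68 mm at the rim, 100 mm high), open upward. Origin on the bench under the socket's axis, z up.
- socket (a point): Rim centre of the socket, z up. Mouth 37 mm wide, narrowing in 6 mm to a bore of 29 mm. 10 mm below the rim four lands leave a cross of 8 mm slots along this point's x and y; the key passes only with its blades in them (any quarter turn, up to 5 degrees off). Unmeshed, the collar stays 20 mm above the rim. At 8 mm above it the tip meets the spring pin; home is collar on rim.
- brake_pin (a joint): Spring-loaded brake pin in the bottom of the socket: 0 m = up, grows as it is pushed down; 0.008 with the key fully home (collar on rim). It pushes back with 5 N at 0 and 9 N at 0.008, more than the key's weight, so the key rises again if let go.
- key_rack: Wooden key rack fixed to the bench, 80 x 190 x 52 mm, its top board 10 mm thick and the space below it open. Origin on the bench under its centre; two 32 mm holes in the top, 50 mm to either side of the centre along its y axis. A key hanging in it has its collar's underside 52 mm above the bench.
- round_key: Another key, not to be used: same collar, a plain round shank and a round black knob 38 mm in diameter, 80 mm tall; hangs in the other hole of the rack. Origin at its bottom tip. To be left there.
- tape_measure: Tape measure standing on the bench between rack and gearmotor, 32 x 79 x 62 mm; origin under its centre. Leave alone.
- line_spool: Spool of white line, 53 mm in diameter, 50 mm tall; origin under its centre. Leave alone.
- red_carton: Small carton, 46 x 53 x 56 mm, behind the gearmotor; origin under its centre. Leave alone.
- pack_2: Small clear-topped box of fasteners, 55 x 73 x 26 mm, in front of the gearmotor; origin under its centre. Leave alone.
Not all that is in view belongs to the job. What is shaped like the spline_key but yellow is not meant.

How it is judged (in metres and radians):
On the way, in this order (a step that is already met when the one before it is completed fails the run):
1. the splined key is lifted out of the rack (height (world z) of spline_key above 0.075 m), for 0.1 s.
2. its splines are meshed: the key stands upright in the socket, its collar less than 12 mm above the rim (z of key_collar in the frame of socket below 0.012 m and horizontal distance between key_collar and socket below 0.003 m and angle between spline_key's own z axis and vertical below 0.07 rad), for 0.1 s.
At the end, for the whole second after the job is handed in: Key upright (4 degrees) in the socket, coaxial within 3 mm, collar within 2.5 mm of the rim, brake pin down more than 5.5 mm, key pressing on the gearmotor with over 5 N, still held in the fingers, at rest; the round-knobbed key and the other loose things within 30 mm of their starts (horizontal distance between key_collar and socket below 0.003 m and angle between spline_key's own z axis and vertical below 0.07 rad and z of key_collar in the frame of socket below 0.0025 m and value of joint brake_pin above 0.0055 m and contact force between the fingers and spline_key above 1 N and linear speed of spline_key below 0.02 m/s and contact force between spline_key and gearmotor above 5 N and distance of each of round_key, tape_measure, line_spool, red_carton, pack_2 from where it was at the start of the episode below 0.03 m); the arm keeps its last pose, push and grip.
It fails at once if the key bears on the gearmotor with more than 40 N (contact force between spline_key and gearmotor above 40 N).
It fails at once if another thing is moved by more than 30 mm (distance of any of round_key, tape_measure, line_spool, red_carton, pack_2 from where it was at the start of the episode above 0.03 m).
It also fails if it takes over 38 s, if anything falls off the work surface, if the arm or the gripper's body presses on something with over 40 N, if the wrist force passes 120 N, or if a joint passes its speed limit or range.

## Working session

There is one attempt and no reset: what is moved stays moved. The work goes in short steps, Python scripts to look and compute and a tool call to move; the robot and the scene stay as the last step left them, time stands still between calls to the robot, and variables do not carry over. Pictures are saved under pics/ and viewed, at most 10 in all, crops included, and the job is handed in when it is done.

Besides the shell and the picture viewer there is one more tool, called by a JSON object that holds its "api" and its "payload". apply_moves: Moves the arm, as the interface text tells. Its arguments: {"type":"object","properties":{"rows":{"type":"array","items":{"type":"array","items":{"type":"number","minimum":-1,"maximum":1}}},"force":{"type":"number"}},"required":["rows"]}

```bash
mkdir -p pics; ls
cat > h.py <<'E'
import numpy as np, cv2
from scipy.spatial.transform import Rotation as Ro
from bench import read_state, imaging, close_job, spotter, bot
def cam(n):
    s=read_state(); c=imaging.camera(n)
    K=np.array([[c['fx'],0,c['cx']],[0,c['fy'],c['cy']],[0,0,1.]]); d=np.array(c['distortion'],float)
    if n=='wrist':
        T=np.eye(4); T[:3,:3]=Ro.from_quat(s['tool_rot']).as_matrix(); T[:3,3]=s['ee_pos']
        W=np.linalg.inv(T@np.array(c['T_tool_cam'])); R,t=W[:3,:3],W[:3,3]
    else: R,t=np.array(c['R']),np.array(c['t'])
    return dict(f=c['frame'],K=K,d=d,R=R,t=t)
def ray(c,rc):
    p=cv2.undistortPoints(np.array([[[rc[1],rc[0]]]],float),c['K'],c['d'])[0,0]
    v=c['R'].T@np.array([p[0],p[1],1]); return -c['R'].T@c['t'],v/np.linalg.norm(v)
def atz(c,rc,z):
    o,v=ray(c,rc); return o+v*(z-o[2])/v[2]
def tri(L):
    A=0;b=0
    for o,v in L:
        P=np.eye(3)-np.outer(v,v);A=A+P;b=b+P@o
    x=np.linalg.solve(A,b); return x,[round(float(np.linalg.norm((np.eye(3)-np.outer(v,v))@(x-o))),1) for o,v in L]
def proj(c,X):
    p=cv2.projectPoints(np.array(X,float).reshape(-1,1,3),cv2.Rodrigues(c['R'])[0],c['t'],c['K'],c['d'])[0][:,0]; return p[:,::-1]
def save(c,n): cv2.imwrite('pics/'+n,c['f'][:,:,::-1])
E
python3 - <<'E'
from h import *
np.set_printoptions(precision=1,suppress=True)
print(read_state(),bot.tcp_to_grasp)
C={n:cam(n) for n in('scene','side','wrist')}
for n in C: save(C[n],n+'0.png')
for t in ['spline_key','key_collar','socket','gearmotor','key_rack','round_key']:
    L={}
    for n in C:
        r=spotter.landmark_of(n,t); print(t,n,[(np.round(x['at']),round(x['p'],2)) for x in r[:3]])
        if r: L[n]=ray(C[n],r[0]['at'])
    if 'scene' in L and 'side' in L: print(tri([L['scene'],L['side']]))
cv2.imwrite('pics/both.png',np.vstack([np.hstack([cv2.resize(C[n]['f'],(400,300)) for n in('scene','side')]),np.hstack([cv2.resize(C['wrist']['f'],(400,300)),np.zeros((300,400,3),np.uint8)])])[:,:,::-1])
E
```

```text
pics
{'time': 0.0, 'q': array([-1.3,  0.3, -0.1,  1.2, -0. ,  1.6]), 'qd': array([-0., -0., -0.,  0.,  0., -0.]), 'joint_torque': array([ -0. , -40.6,  25.4,   0. ,  -0. ,  -0. ]), 'ee_pos': array([ 164.8, -497.8,  230.5]), 'tool_rot': array([ 1. ,  0.2, -0. , -0. ]), 'wrist_force': array([-0.5, -0. , -0.7]), 'ft_torque': array([ 0.,  0., -0.]), 'gripper_force': 0.0, 'finger_gap': 85.52756433177795} 18.700000000000003
spline_key scene [(array([324., 254.]), 0.89), (array([361., 275.]), 0.64), (array([305., 195.]), 0.62)]
spline_key side [(array([195., 207.]), 0.79), (array([250., 314.]), 0.66), (array([180., 276.]), 0.61)]
spline_key wrist []
(array([427. , 118. ,  36.3]), [32.9, 32.9])
key_collar scene [(array([352., 274.]), 0.86), (array([294., 194.]), 0.69), (array([317., 254.]), 0.68)]
key_collar side [(array([173., 274.]), 0.73), (array([189., 205.]), 0.6), (array([194., 236.]), 0.5)]
key_collar wrist []
(array([493.3, 117.8,  40.7]), [93.3, 93.3])
socket scene [(array([150., 338.]), 0.74)]
socket side [(array([284., 337.]), 0.83)]
socket wrist []
(array([ 523.1, -377.2,   96.4]), [1.6, 1.6])
gearmotor scene [(array([182., 336.]), 0.71)]
gearmotor side [(array([320., 331.]), 0.8)]
gearmotor wrist []
(array([ 520.5, -370.6,   -5.2]), [3.5, 3.5])
key_rack scene [(array([292., 215.]), 0.98)]
key_rack side [(array([198., 281.]), 0.97)]
key_rack wrist []
(array([592.6,  77.9,  -0.2]), [3.3, 3.3])
round_key scene [(array([270., 228.]), 0.85)]
round_key side []
round_key wrist []
```

View pics/scene0.png

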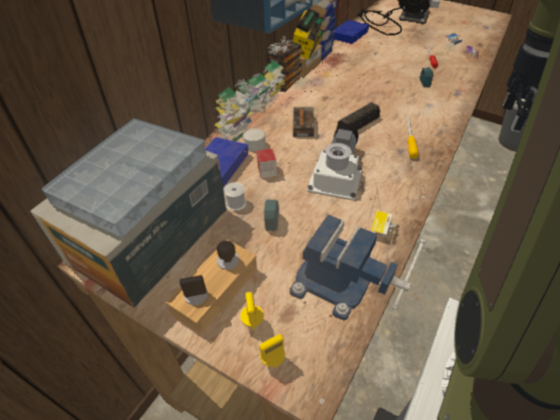

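View pics/side0.png

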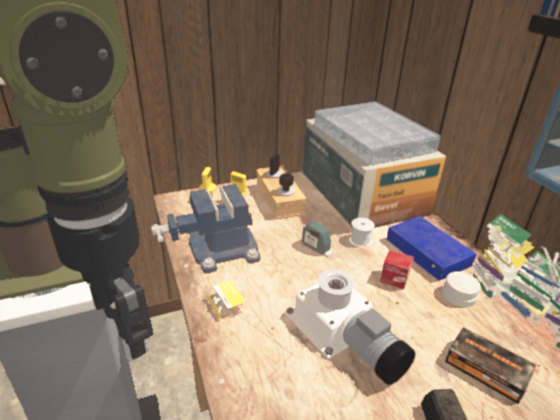

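Scene: the black bar key sits in the rack at about (294,194), with the round knob at (248,228) and the socket at (150,338). Side: the black key is at (170,274) and the socket at (284,337). The yellow keys are decoys.

Run:
```python
from h import *
np.set_printoptions(precision=1,suppress=True)
C={n:cam(n) for n in('scene','side')}
print(tri([ray(C['scene'],(294,194)),ray(C['side'],(173,274))]))
print(atz(C['scene'],(294,194),52),atz(C['side'],(173,274),52))
for t in ['round_key','tape_measure','line_spool','red_carton','pack_2']:
    for n in C:
        r=spotter.landmark_of(n,t)
        if r: print(t,n,r[0]['p'],atz(C[n],r[0]['at'],22 if t=='round_key' else 0))
# rack top corners & cardboard box near edges, by eye
print('rack top',[atz(C['scene'],p,52) for p in [(310,172),(325,190),(262,256),(246,236)]])
print('box bottom near edge',[atz(C['scene'],p,0) for p in [(291,118),(210,223)]])
r=spotter.spot_in('scene','spline_key');print(r[:4])
im=np.hstack([cv2.resize(C['scene']['f'][220:340,140:280],None,fx=3,fy=3,interpolation=2),cv2.resize(C['side']['f'][130:250,230:360],None,fx=2.9,fy=3,interpolation=2)])
cv2.imwrite('pics/crop1.png',im[:,:,::-1]);print(im.shape)
s=read_state();print(Ro.from_quat(s['tool_rot']).as_matrix())
```

```text
(array([592.2, 127.6,  54.6]), [0.6, 0.6])
[594.4 126.4  52. ] [593.2 131.5  52. ]
round_key scene 0.65 [590.   30.1  22. ]
round_key side 0.72 [575.2  37.9  22. ]
tape_measure scene 0.81 [ 585.6 -155.8    0. ]
tape_measure side 0.86 [ 587.  -162.5    0. ]
line_spool scene 0.6 [ 691.3 -153.2    0. ]
line_spool side 0.68 [ 697.3 -168.4    0. ]
red_carton scene 0.63 [ 702.4 -300.4    0. ]
red_carton side 0.59 [ 701.7 -311.8    0. ]
pack_2 scene 0.62 [ 336.3 -257.4   -0. ]
pack_2 side 0.62 [ 347.1 -266.2    0. ]
rack top [array([608.3, 176.1,  52. ]), array([558.2, 183. ,  52. ]), array([531.5,  -0.4,  52. ]), array([592.5, -14.7,  52. ])]
box bottom near edge [array([771.2, 184.5,   0. ]), array([ 717.9, -126.5,    0. ])]
[{'at': [349.9, 274.0], 'p': 0.91}, {'at': [313.2, 252.8], 'p': 0.75}, {'at': [291.8, 191.2], 'p': 0.69}]
(360, 797, 3)
[[ 0.9  0.3 -0. ]
 [ 0.3 -0.9  0. ]
 [-0.  -0.  -1. ]]
```

View pics/crop1.png

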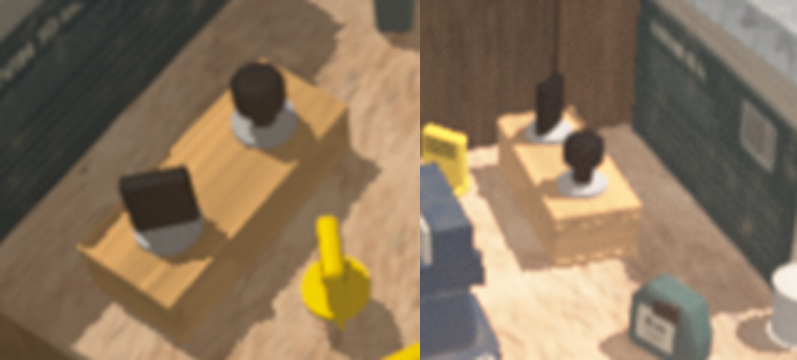

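The black bar key's collar is at about (593,128,52), matching the rack (its hole is 50 mm from the centre at y=78). Next I'll plan the approach to a wrist-camera view.

Run:
```python
from h import *
np.set_printoptions(precision=3,suppress=True)
c=imaging.camera('wrist');print(c['T_tool_cam'],c['fx'])
s=read_state();R=Ro.from_quat(s['tool_rot']).as_matrix();p=s['ee_pos'];print(s['time'],p)
for tgt in([560,90,230],[593,128,230]): print(R.T@(np.array(tgt)-p))
C={n:cam(n) for n in('scene','side')}
# vice height
print(tri([ray(C['scene'],(222,325)),ray(C['side'],(195,242))]))
```

```text
[[   0.      -0.964   -0.268   67.656]
 [   1.       0.       0.       0.51 ]
 [  -0.      -0.268    0.964 -142.255]
 [   0.       0.       0.       1.   ]] 357.4072728895147
1.75 [ 165.05  -498.367  231.311]
[ 559.886 -434.384    1.316]
[ 603.158 -460.083    1.316]
(array([428.131, -98.03 , 140.866]), [2.2, 2.2])
```

{"api": "apply_moves", "payload": {"rows": [[1, 0.1, -0.077, 0, 0], [1, 0.2, -0.154, 0, 0], [1, 0.3, -0.231, 0, 0], [1, 0.4, -0.308, 0, 0], [1, 0.5, -0.385, 0, 0], [1, 0.6, -0.462, 0, 0], [1, 0.7, -0.539, 0, 0], [1, 0.8, -0.616, 0, 0], [1, 0.9, -0.693, 0, 0], [1, 1, -0.77, 0, 0]]}}

```text
time: 3.1
ee_pos: [236.2, -393.2, 231.3]
tool_rot: [0.987, 0.159, 0.0, 0.0]
wrist_force: [-0.2, -0.1, -0.7]
finger_gap: 85.5
gripper_force: 0.0
```

{"api": "apply_moves", "payload": {"rows": [[1, 0.1, -0.077, 0, 0], [1, 0.2, -0.154, 0, 0], [1, 0.3, -0.231, 0, 0], [1, 0.4, -0.308, 0, 0], [1, 0.5, -0.385, 0, 0], [1, 0.6, -0.462, 0, 0], [1, 0.7, -0.539, 0, 0], [1, 0.8, -0.616, 0, 0], [1, 0.9, -0.693, 0, 0], [1, 1, -0.77, 0, 0]]}}

```text
time: 4.35
ee_pos: [307.0, -288.6, 231.3]
tool_rot: [0.987, 0.159, 0.0, 0.0]
wrist_force: [-0.3, -0.3, -0.6]
finger_gap: 85.6
gripper_force: 0.0
```

{"api": "apply_moves", "payload": {"rows": [[1, 0.1, -0.077, 0, 0], [1, 0.2, -0.154, 0, 0], [1, 0.3, -0.231, 0, 0], [1, 0.4, -0.308, 0, 0], [1, 0.5, -0.385, 0, 0], [1, 0.6, -0.462, 0, 0], [1, 0.7, -0.539, 0, 0], [1, 0.8, -0.616, 0, 0], [1, 0.9, -0.693, 0, 0], [1, 1, -0.77, 0, 0]]}}

```text
time: 5.6
ee_pos: [377.7, -184.1, 231.3]
tool_rot: [0.987, 0.159, -0.0, 0.0]
wrist_force: [0.4, -0.1, -0.1]
finger_gap: 85.5
gripper_force: 0.0
```

{"api": "apply_moves", "payload": {"rows": [[1, 0.1, -0.077, 0, 0], [1, 0.2, -0.154, 0, 0], [1, 0.3, -0.231, 0, 0], [1, 0.4, -0.308, 0, 0], [1, 0.5, -0.385, 0, 0], [1, 0.6, -0.462, 0, 0], [1, 0.7, -0.539, 0, 0], [1, 0.8, -0.616, 0, 0], [1, 0.9, -0.693, 0, 0], [1, 1, -0.77, 0, 0]]}}

```text
time: 6.85
ee_pos: [448.4, -79.5, 231.3]
tool_rot: [0.987, 0.159, -0.0, -0.0]
wrist_force: [-0.1, 0.7, 0.6]
finger_gap: 85.4
gripper_force: 0.0
```

{"api": "apply_moves", "payload": {"rows": [[1, 0.1, -0.077, 0, 0], [1, 0.2, -0.154, 0, 0], [1, 0.3, -0.231, 0, 0], [1, 0.4, -0.308, 0, 0], [1, 0.5, -0.385, 0, 0], [1, 0.6, -0.462, 0, 0], [1, 0.7, -0.539, 0, 0], [1, 0.8, -0.616, 0, 0], [1, 0.9, -0.693, 0, 0], [1, 1, -0.77, 0, 0]]}}

```text
time: 8.1
ee_pos: [519.1, 25.0, 231.3]
tool_rot: [0.987, 0.159, -0.0, 0.0]
wrist_force: [-0.2, -0.2, -0.2]
finger_gap: 85.6
gripper_force: 0.0
```

{"api": "apply_moves", "payload": {"rows": [[1, 0.1, -0.077, 0.05, -0.03], [1, 0.2, -0.154, 0.1, -0.06], [1, 0.3, -0.231, 0.15, -0.09], [1, 0.4, -0.308, 0.2, -0.12], [1, 0.5, -0.385, 0.25, -0.15], [1, 0.6, -0.462, 0.3, -0.17], [1, 0.7, -0.539, 0.35, -0.17], [1, 0.8, -0.616, 0.4, -0.17], [1, 0.9, -0.693, 0.45, -0.17], [1, 1, -0.77, 0.5, -0.17]]}}

```text
time: 9.35
ee_pos: [589.9, 129.5, 181.0]
tool_rot: [0.91, 0.414, -0.0, 0.0]
wrist_force: [1.0, -0.0, -0.6]
finger_gap: 85.3
gripper_force: 0.0
```

Run:
```python
from h import *
np.set_printoptions(precision=2,suppress=True)
w=cam('wrist');save(w,'w1.png')
print(proj(w,[[592,128,108],[592,128,55]]))
for t in('spline_key','key_collar'): print(spotter.landmark_of('wrist',t)[:2])
s=read_state();print(s['time'],s['q'],s['ee_pos'])
np.savez('w1.npz',**w)
```

```text
[[224.48 280.35]
 [204.06 279.7 ]]
[{'at': [201.4, 281.3], 'p': 0.95}, {'at': [298.5, 130.0], 'p': 0.68}]
[{'at': [310.4, 114.2], 'p': 0.88}, {'at': [211.3, 278.3], 'p': 0.75}]
9.5 [ 0.22  0.42 -0.03  1.12 -0.    2.5 ] [589.43 129.29 180.78]
```

View pics/w1.png

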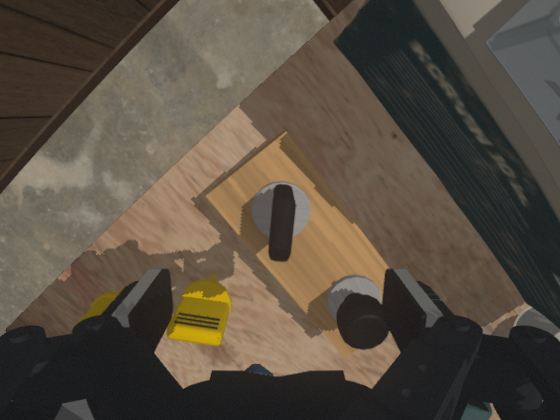

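Wrist view: the bar grip's top is at about (188–260, 272–293), nearly aligned with the tool, and the round knob at (320,360) is clear of the fingers' path. I'll fit the bar's pose from its silhouette.

```bash
cat > fit.py <<'E'
from h import *
from scipy.optimize import minimize
def box(x,y,yaw,z0,z1,a=44,b=14):
    c,s=np.cos(yaw),np.sin(yaw)
    return [[x+c*u-s*v,y+s*u+c*v,z] for u in(-a/2,a/2) for v in(-b/2,b/2) for z in(z0,z1)]
def fit(c,mask,x0,z0,z1):
    S=4; m=cv2.resize(mask.astype(np.float32),None,fx=S,fy=S)
    def cost(p):
        h=cv2.convexHull(((proj(c,box(*p,z0,z1))[:,::-1]+.5)*S).astype(np.float32))
        r=np.zeros(m.shape,np.uint8); cv2.fillConvexPoly(r,np.round(h*16).astype(np.int32),1,shift=4)
        return float(np.abs(r-m).sum()/m.sum())
    q=minimize(cost,x0,method='Nelder-Mead',options=dict(initial_simplex=np.array(x0)+np.array([[0,0,0],[4,0,0],[0,4,0],[0,0,.1]]),xatol=.01,fatol=1e-5)); return q.x,q.fun
E
python3 - <<'E'
from fit import *
np.set_printoptions(precision=3,suppress=True)
w=dict(np.load('w1.npz')); g=w['f'].max(2)
m=np.zeros(g.shape,np.uint8); m[175:270,255:310]=(g[175:270,255:310]<70)
n,l,st,_=cv2.connectedComponentsWithStats(m); k=1+st[1:,4].argmax(); print(st[k]); m=(l==k)
for y0 in(.75,.95): x,f=fit(w,m,[592,128,y0],58,108); print(x,np.degrees(x[2]),f)
# socket / motor yaw from fixed cams' landmarks is done later
E
```

```text
[ 269  185   26   76 1607]
[590.354 125.446   0.779] 44.62686334111851 0.14165808260440826
[590.23  125.322   0.78 ] 44.67303934707879 0.14164714515209198
```

Bar at about (590.5,126) with yaw 44.6°, consistent with the fixed cameras. The tool is at 48.9°, so I'll twist +0.024, descend and grip.

{"api": "apply_moves", "payload": {"force": 60, "rows": [[1, -0.015, 0.03, 0.1, 0.024], [1, -0.015, 0.03, 0.2, 0.024], [1, -0.015, 0.03, 0.3, 0.024], [1, -0.015, 0.03, 0.4, 0.024], [1, -0.015, 0.03, 0.5, 0.024], [1, -0.015, 0.03, 0.6, 0.024], [1, -0.015, 0.03, 0.7, 0.024], [1, -0.015, 0.03, 0.8, 0.024], [1, -0.015, 0.03, 0.9, 0.024], [1, -0.015, 0.03, 1, 0.024]]}}

```text
time: 10.75
ee_pos: [590.7, 125.7, 80.6]
tool_rot: [0.925, 0.379, 0.0, -0.0]
wrist_force: [-0.2, -0.5, 0.7]
finger_gap: 85.4
gripper_force: 0.0
```

{"api": "apply_moves", "payload": {"rows": [[1, 0, 0, 0.08, 0], [0.6, 0, 0, 0.15, 0], [0.3, 0, 0, 0.15, 0], [0, 0, 0, 0.15, 0], [0, 0, 0, 0.15, 0], [0, 0, 0, 0.15, 0], [0, 0, 0, 0.15, 0], [0, 0, 0, 0.15, 0], [0, 0, 0, 0.15, 0], [0, 0, 0, 0.15, 0]]}}

```text
time: 12.0
ee_pos: [591.1, 125.9, 66.8]
tool_rot: [0.925, 0.379, 0.001, 0.0]
wrist_force: [-0.2, 1.4, 4.3]
finger_gap: 13.3
gripper_force: 58.9
```

Gripped, with a gap of 13.3 mm. Lifting now and travelling towards the socket.

{"api": "apply_moves", "payload": {"rows": [[0, 0, 0, -0.14, 0], [0, 0, 0, -0.3, 0], [0, 0, 0, -0.46, 0], [0, -0.03, 0.02, -0.62, 0], [0, -0.09, 0.07, -0.78, 0], [0, -0.18, 0.14, -0.9, 0], [0, -0.28, 0.215, -1, 0], [0, -0.38, 0.29, -1, 0], [0, -0.49, 0.375, -1, 0], [0, -0.6, 0.46, -1, 0]]}}

```text
time: 13.25
ee_pos: [579.6, 49.7, 165.6]
tool_rot: [0.925, 0.379, -0.001, -0.0]
wrist_force: [0.2, 1.2, -1.6]
finger_gap: 13.4
gripper_force: 58.4
```

{"api": "apply_moves", "payload": {"rows": [[0, -0.09, 0.07, -0.03, 0], [0, -0.18, 0.14, -0.06, 0], [0, -0.27, 0.21, -0.1, 0], [0, -0.36, 0.28, -0.14, 0], [0, -0.45, 0.34, -0.17, 0], [0, -0.54, 0.41, -0.2, 0], [0, -0.63, 0.48, -0.2, 0], [0, -0.71, 0.54, -0.2, 0], [0, -0.78, 0.6, -0.2, 0], [0, -0.85, 0.655, -0.2, 0]]}}

```text
time: 14.5
ee_pos: [565.6, -56.1, 186.2]
tool_rot: [0.925, 0.379, -0.0, -0.0]
wrist_force: [-0.6, 0.8, -1.9]
finger_gap: 13.4
gripper_force: 58.4
```

{"api": "apply_moves", "payload": {"rows": [[0, -0.085, 0.0655, 0, 0], [0, -0.17, 0.131, 0, 0], [0, -0.255, 0.1965, 0, 0], [0, -0.34, 0.262, 0, 0], [0, -0.425, 0.3275, 0, 0], [0, -0.51, 0.393, 0, 0], [0, -0.595, 0.4585, 0, 0], [0, -0.68, 0.524, 0, 0], [0, -0.765, 0.5895, 0, 0], [0, -0.85, 0.655, 0, 0]]}}

```text
time: 15.75
ee_pos: [551.1, -162.5, 186.3]
tool_rot: [0.925, 0.379, -0.0, -0.0]
wrist_force: [-0.1, -0.8, -1.2]
finger_gap: 13.3
gripper_force: 58.4
```

{"api": "apply_moves", "payload": {"rows": [[0, -0.085, 0.0655, 0, 0], [0, -0.17, 0.131, 0, 0], [0, -0.255, 0.1965, 0, 0], [0, -0.34, 0.262, 0, 0], [0, -0.425, 0.3275, 0, 0], [0, -0.51, 0.393, 0, 0], [0, -0.595, 0.4585, 0, 0], [0, -0.68, 0.524, 0, 0], [0, -0.765, 0.5895, 0, 0], [0, -0.85, 0.655, 0, 0]]}}

```text
time: 17.0
ee_pos: [536.6, -268.8, 186.3]
tool_rot: [0.925, 0.379, 0.0, 0.0]
wrist_force: [-0.7, 0.5, -0.8]
finger_gap: 13.6
gripper_force: 58.4
```

Run:
```python
from h import *
np.set_printoptions(precision=1,suppress=True)
w=cam('wrist');save(w,'w2.png');np.savez('w2.npz',**w)
r=spotter.landmark_of('wrist','socket');print(r[:2]); 
if r: print(atz(w,r[0]['at'],100))
r=spotter.landmark_of('wrist','gearmotor');print(r[:1],[atz(w,x['at'],0) for x in r[:1]])
print(proj(w,[[522,-376,100]]))
C={n:cam(n) for n in('scene','side')}
for n in C: np.savez(n+'2.npz',**C[n])
L=[]
for n in C:
    r=spotter.landmark_of(n,'socket')
    if r: print(n,r[0],atz(C[n],r[0]['at'],100)); 
print(read_state()['time'],read_state()['ee_pos'])
```

```text
[]
[{'at': [273.1, 336.1], 'p': 0.91}] [array([ 517.3, -372.1,    0. ])]
[[329.9 365.5]]
scene {'at': [152.4, 339.0], 'p': 0.91} [ 515.3 -364.8  100. ]
side {'at': [280.6, 336.1], 'p': 0.88} [ 522.  -372.6  100. ]
17.35 [ 536.7 -267.8  186.3]
```

View pics/w2.png

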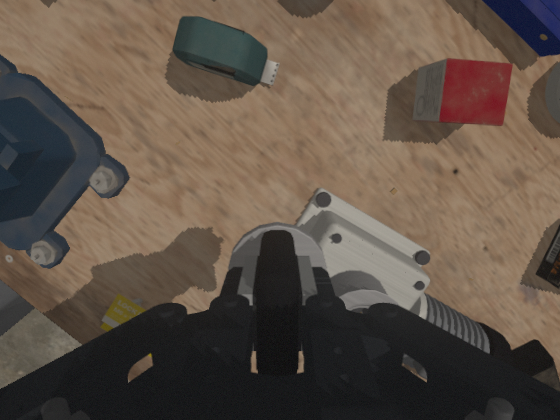

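The view shows the held key's collar at (270,280), the gearmotor foot's edge bolts at (200,323) and (257,422), and the socket half hidden at (325,365). I'll shift along tool −x so that the socket comes into the clear beside the key.

{"api": "apply_moves", "payload": {"rows": [[0, -0.12, 0, 0, 0], [0, -0.24, 0, 0, 0], [0, -0.36, 0, 0, 0], [0, -0.48, 0, 0, 0], [0, -0.6, 0, 0, 0], [0, -0.72, 0, 0, 0], [0, -0.84, 0, 0, 0], [0, -0.95, 0, 0, 0], [0, -1, 0, 0, 0], [0, -1, 0, 0, 0]]}}

```text
time: 18.6
ee_pos: [465.3, -338.6, 186.3]
tool_rot: [0.925, 0.379, 0.0, -0.0]
wrist_force: [-0.1, 0.5, -1.2]
finger_gap: 13.4
gripper_force: 58.4
```

Run:
```python
from h import *
np.set_printoptions(precision=1,suppress=True)
s=read_state();w=cam('wrist');np.savez('w3.npz',**w)
for t in('socket','key_collar'):
    r=spotter.landmark_of('wrist',t);print(t,[x for x in r[:2]])
    if r and t=='socket': print(atz(w,r[0]['at'],100))
w2=dict(np.load('w2.npz'));b=[atz(w2,p,10) for p in[(200,323),(257,422)]];d=b[1]-b[0];print(b,np.degrees(np.arctan2(d[1],d[0])))
print(s['time'],s['ee_pos'],s['tool_rot'])
im=cv2.resize(w['f'][100:350,180:513],None,fx=2.4,fy=2.4,interpolation=2);cv2.imwrite('pics/w3.png',im[:,:,::-1])
```

```text
socket [{'at': [200.0, 372.1], 'p': 0.63}]
[ 519.  -374.5  100. ]
key_collar []
[array([ 560.6, -305.2,   10. ]), array([ 589.5, -415.2,   10. ])] -75.27577515728724
18.6 [ 465.3 -338.6  186.3] [ 0.9  0.4  0.  -0. ]
```

View pics/w3.png

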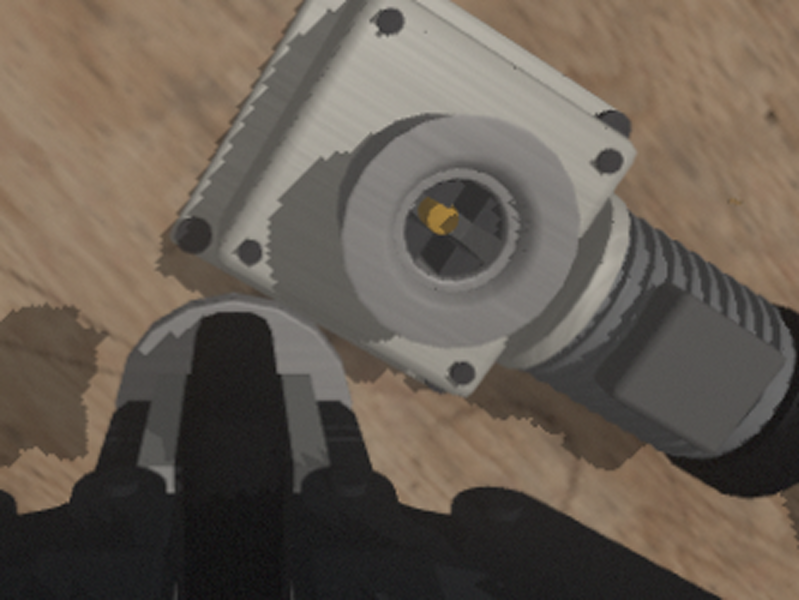

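Clear view: the rim is centred near crop (231,461), or image (196,372); the bore has a cross and a brass pin, and the collar arc is at crop (298,235). Next I'll zoom on the bore for the slot angle and compute the centres.

Run:
```python
from h import *
from scipy.optimize import least_squares
np.set_printoptions(precision=2,suppress=True)
w=dict(np.load('w3.npz')); f=w['f']
cr=lambda r,c:(100+(r+.5)/2.4-.5,180+(c+.5)/2.4-.5)
def circ(pts,z,R=None):
    P=np.array([atz(w,cr(*p),z)[:2] for p in pts])
    g=(lambda q:np.hypot(*(P-q[:2]).T)-(R or q[2]))
    s=least_squares(g,[*P.mean(0),30][:2 if R else 3]);return s.x,s.fun
print('rim',circ([(231,343),(232,580),(114,460),(348,462),(150,375),(300,555)],100))
print('rim R34',circ([(231,343),(232,580),(114,460),(348,462)],100,34))
print('mouth',circ([(229,403),(229,518),(167,462),(293,462)],100))
print('collar R23',circ([(298,238),(330,147),(336,325),(395,119),(400,352),(305,190),(305,285)],177.5,23))
print('collar free',circ([(298,238),(330,147),(336,325),(395,119),(400,352),(305,190),(305,285)],177.5))
B=[atz(w,cr(*p),72) for p in[(20,389),(161,609),(373,461),(252,249)]]
for i in range(4):
    d=B[(i+1)%4]-B[i];print('side',np.hypot(*d[:2]),np.degrees(np.arctan2(d[1],d[0])))
# rectified top view of the bore at z=90 (lands top): world x right, y up, 10 px/mm
c=circ([(231,343),(232,580),(114,460),(348,462)],100,34)[0]
N=500;u,v=np.meshgrid(np.linspace(-22,22,N),np.linspace(22,-22,N))
p=proj(w,np.stack([c[0]+u,c[1]+v,0*u+90],-1).reshape(-1,3)).astype(np.float32).reshape(N,N,2)
im=cv2.remap(f,p[...,1],p[...,0],2); im=np.clip(im.astype(float)*1.8,0,255).astype(np.uint8); cv2.imwrite('pics/bore.png',im[:,:,::-1])
```

```text
rim (array([ 520.15, -373.25,   33.28]), array([-0.47, -0.26, -0.36, -0.08,  0.77,  0.4 ]))
rim R34 (array([ 520.11, -373.44]), array([-1.07, -1.08, -0.9 , -0.97]))
mouth (array([ 520.52, -372.31,   16.85]), array([-0.89, -0.92,  0.94,  0.87]))
collar R23 (array([ 464.22, -340.61]), array([-0.21,  0.27, -0.2 , -0.65, -0.45, -0.03,  0.35]))
collar free (array([ 464.73, -340.13,   22.42]), array([-0.33,  0.36, -0.1 , -0.15,  0.05, -0.1 ,  0.28]))
side 80.252625109251 -75.81342289290329
side 80.01289685663184 -166.01186591007473
side 79.60124268895102 104.22504466799609
side 80.06673487234511 14.454411191499362
```

View pics/bore.png

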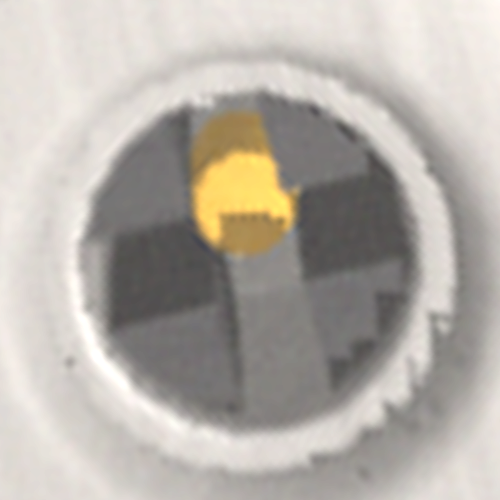

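The slots sit at yaw about 14.2° (housing bolts agree) and the key is at 44.6°, so I twist +0.168. The TCP goes to about (521.8,−372.1).

{"api": "apply_moves", "payload": {"rows": [[0, 0.02, 0.08, 0.0, 0.02], [0, 0.04, 0.16, 0.0, 0.04], [0, 0.06, 0.24, 0.0, 0.06], [0, 0.08, 0.32, 0.02, 0.08], [0, 0.1, 0.4, 0.05, 0.1], [0, 0.12, 0.48, 0.08, 0.12], [0, 0.14, 0.56, 0.12, 0.14], [0, 0.16, 0.61, 0.16, 0.16], [0, 0.167, 0.635, 0.2, 0.168], [0, 0.167, 0.635, 0.2, 0.168]]}}

```text
time: 20.0
ee_pos: [521.9, -371.4, 165.8]
tool_rot: [0.992, 0.125, -0.0, -0.0]
wrist_force: [0.1, -0.5, -1.7]
finger_gap: 13.0
gripper_force: 58.4
```

Run:
```python
from h import *
np.set_printoptions(precision=2,suppress=True)
C={n:cam(n) for n in('scene','side')}
s=read_state();print(s['time'],s['ee_pos'],s['tool_rot'],s['wrist_force'])
L={}
for n in C:
    r=spotter.landmark_of(n,'key_collar');print(n,[(x['at'],round(x['p'],2)) for x in r[:4]])
    print('expect collar',proj(C[n],[[520.3,-373.1,151]]),'rim',proj(C[n],[[520.3,-373.1,100]]))
ims=[]
for n in C:
    p=proj(C[n],[[520.3,-373.1,115]])[0].astype(int); k=C[n]['f'][p[0]-50:p[0]+50,p[1]-33:p[1]+33]; print(n,p); ims.append(cv2.resize(k,None,fx=6,fy=6,interpolation=2))
    np.savez(n+'3.npz',**C[n])
cv2.imwrite('pics/above.png',np.hstack(ims)[:,:,::-1])
```

```text
20.1 [ 521.8  -371.6   166.31] [ 0.99  0.13 -0.   -0.  ] [-0.07 -0.11 -1.43]
scene [([134.1, 339.7], 0.82), ([316.9, 251.4], 0.75), ([353.8, 271.3], 0.61)]
expect collar [[133.42 340.35]] rim [[150.08 338.59]]
side [([257.9, 336.4], 0.79), ([186.5, 204.5], 0.77), ([192.0, 238.1], 0.49)]
expect collar [[258.92 338.1 ]] rim [[281.01 335.38]]
scene [145 339]
side [274 336]
```

View pics/above.png

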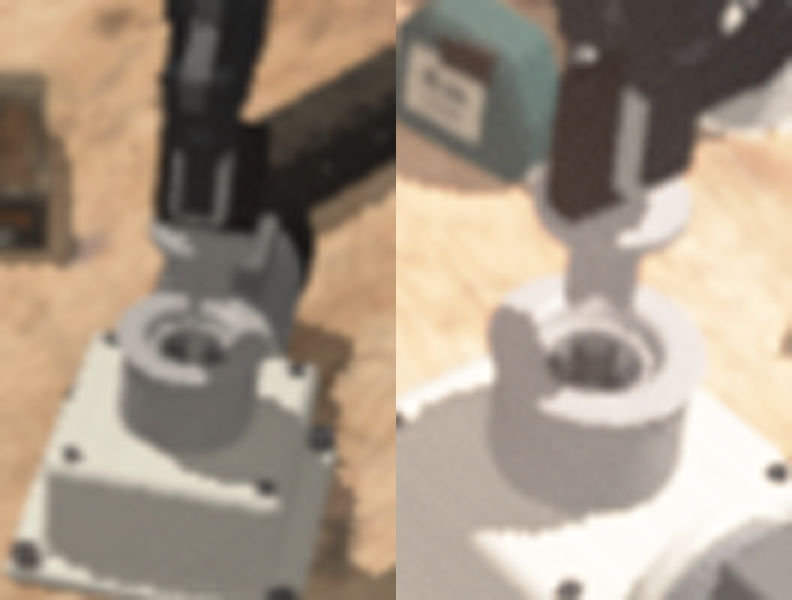

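The fixed cameras agree that collar and rim are coaxial to within about 1 mm. Descending carefully to just past land level.

{"api": "apply_moves", "payload": {"rows": [[0, 0, 0, 0.06, 0], [0, 0, 0, 0.12, 0], [0, 0, 0, 0.17, 0], [0, 0, 0, 0.21, 0], [0, 0, 0, 0.24, 0], [0, 0, 0, 0.27, 0], [0, 0, 0, 0.29, 0], [0, 0, 0, 0.31, 0], [0, 0, 0, 0.33, 0], [0, 0, 0, 0.34, 0]]}}

```text
time: 21.45
ee_pos: [521.9, -371.8, 132.2]
tool_rot: [0.992, 0.125, -0.0, -0.0]
wrist_force: [-0.4, -0.8, -1.8]
finger_gap: 13.5
gripper_force: 58.4
```

{"api": "apply_moves", "payload": {"rows": [[0, 0, 0, 0.01, 0], [0, 0, 0, 0.02, 0], [0, 0, 0, 0.03, 0], [0, 0, 0, 0.04, 0], [0, 0, 0, 0.05, 0], [0, 0, 0, 0.06, 0], [0, 0, 0, 0.07, 0], [0, 0, 0, 0.075, 0], [0, 0, 0, 0.08, 0], [0, 0, 0, 0.08, 0]]}}

```text
time: 22.7
ee_pos: [522.0, -371.8, 124.3]
tool_rot: [0.992, 0.125, 0.0, 0.0]
wrist_force: [-0.5, -1.2, -1.9]
finger_gap: 13.5
gripper_force: 58.4
```

Meshed, with no contact force. Continuing onto the spring pin.

{"api": "apply_moves", "payload": {"rows": [[0, 0, 0, 0.01, 0], [0, 0, 0, 0.02, 0], [0, 0, 0, 0.03, 0], [0, 0, 0, 0.04, 0], [0, 0, 0, 0.05, 0], [0, 0, 0, 0.06, 0], [0, 0, 0, 0.065, 0], [0, 0, 0, 0.07, 0], [0, 0, 0, 0.075, 0], [0, 0, 0, 0.075, 0]]}}

```text
time: 23.95
ee_pos: [522.1, -371.9, 117.1]
tool_rot: [0.992, 0.125, 0.0, 0.0]
wrist_force: [-0.8, 1.1, 5.8]
finger_gap: 13.4
gripper_force: 59.5
```

Spring force is about 7.6 N, so the pin is down about 5 mm and home is about 2.8 mm further.

{"api": "apply_moves", "payload": {"rows": [[0, 0, 0, 0.005, 0], [0, 0, 0, 0.01, 0], [0, 0, 0, 0.013, 0], [0, 0, 0, 0.016, 0], [0, 0, 0, 0.019, 0], [0, 0, 0, 0.021, 0], [0, 0, 0, 0.023, 0], [0, 0, 0, 0.025, 0], [0, 0, 0, 0.025, 0], [0, 0, 0, 0.025, 0]]}}

```text
time: 25.2
ee_pos: [522.1, -371.9, 114.9]
tool_rot: [0.992, 0.125, 0.0, 0.0]
wrist_force: [-1.9, 1.7, 6.7]
finger_gap: 13.7
gripper_force: 59.7
```

Run:
```python
from h import *
np.set_printoptions(precision=2,suppress=True)
F=[];P=[]
for _ in range(4):
    imaging.camera('side'); s=read_state();F.append(s['wrist_force']);P.append(s['ee_pos'])
print(np.mean(F,0),np.mean(P,0),np.std(F,0),s['time'])
```

```text
[-1.65  1.56  6.96] [ 522.07 -371.88  114.9 ] [0.22 0.3  0.17] 25.4
```

{"api": "apply_moves", "payload": {"rows": [[0, 0, 0, 0.002, 0], [0, 0, 0, 0.003, 0], [0, 0, 0, 0.004, 0], [0, 0, 0, 0.005, 0], [0, 0, 0, 0.006, 0], [0, 0, 0, 0.007, 0], [0, 0, 0, 0.008, 0], [0, 0, 0, 0.008, 0], [0, 0, 0, 0.008, 0], [0, 0, 0, 0.008, 0]]}}

```text
time: 26.65
ee_pos: [522.1, -371.9, 114.8]
tool_rot: [0.992, 0.125, 0.0, 0.0]
wrist_force: [-3.5, 2.1, 10.9]
finger_gap: 13.0
gripper_force: 60.2
```

The TCP stopped at 114.8 mm, exactly the predicted home height, and force rose to about 12.7 N against 9 N from the spring alone. That means the collar is on the rim, so I'm handing in.

```bash
python3 -c "
from h import *
s=read_state();print(s['time'],s['wrist_force'],s['ee_pos'],s['gripper_force']);print(close_job())"
```

```text
26.65 [-3.46904538  2.10548751 10.90980576] [ 522.05158489 -371.90404757  114.82658839] 60.157851576805115
the job is handed in; nothing more can be done
None
```

The splined key is meshed in the brake-release socket and held pressed home with about 12.7 N; I handed it in at 26.65 s, and no verdict came back. Its seating is inferred from that force and the tool stopping at the predicted height, not from a final picture.

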